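# Mark a drilled blank in the lever press

## Task

Put the maker's mark on the long drilled blank: slide its plain end into the die channel of the lever press, fully home against the back stop with the drilled end left sticking out, and only then pull the lever down to its stop and let it spring back up. Leave the marked blank home in the die, let go of everything, and leave the other things on the bench where they lie.

Things in the scene. Friction and masses are not known exactly. Their poses are not given: they have to be found in the camera images.
- bar: Long drilled blank, to be marked: bare aluminium bar 150 x 45 x 8 mm, about 0.15 kg, loose and flat on the bench. Origin: centre of its underside; x along the length towards the plain end, z up. A 12 mm hole on the -x side, centred 55 mm from the origin, 20 mm from the end, marks the drilled end.
- tip (a point): Point on the bar: middle of the lower edge of its plain end, 75 mm from the bar's origin along its x axis. Axes as the bar's.
- press: Lever marking press, painted cast iron, fixed. Origin: at bench level under its ram's axis; -x its front, z up; offsets below are in this frame, mm. Base x -60..125, y -60..60, 25 high. Column x 60..120, y -25..25. Head x -46..120, y -25..25, z 155..240; the ram in it, at x 0, y 0, stands up to z 290. A steel die set lies under the ram, x -45..45, y -45..65, top z 63.
- stop (a point): Face of the back stop, mid-channel at floor level, press frame (0, -35, 45) mm; axes as the press, +y points out of the channel. The channel, 47.5 wide, 10 high, floor z 45, runs along y, roofed from y 35 to here and open only at the mouth: the blank enters flat, moving to press -y. A home blank's tip lies here, its other end at y 115, 50 beyond the shelf, free below.
- mouth (a point): Middle of the outer edge of the feed shelf, on its top, press frame (0, 65, 45) mm; axes as the press. The shelf, 66 wide, 12 thick, open above, leads from here to the covered channel at y 35. Its side guides flare from 47.5 wide at y 35 to 58 at y 59; a lip over the entry slopes from y 34, z 55 up and out to y 41, z 63 (its top).
- pivot (a point): The lever's hinge axis (along the press's y) in the plane in which the lever swings, press frame (18, -50, 185) mm. Axes as the press.
- knob (a point): Centre of the lever's black ball knob, 34 mm across, on a 12 mm round rod, 150 mm from the pivot. At rest it stands to the front (press -x) and 45 degrees up, 291 mm above the bench; at the stop 10 degrees below the pivot's level, 159 mm above the bench. It swings in the plane press y = -50 mm.
- lever (a joint): Angle of the hand lever, rad: 0 up at rest (punch clear above the channel), grows as the knob is pulled forward and down, 0.96 at its hard stop, where the punch just stands on an 8 mm blank. A return spring resists with about 4 to 10 N at the knob and, once let go, brings the lever back to 0 within a second, if nothing stands in its way.
- plate: The other blank: short, wide and undrilled, bare aluminium, 95 x 62 x 8 mm, too wide for the channel, lying flat on the bench. Bystander. Origin: centre of its underside, x along its length.
- hammer: Hammer 240 mm long with a wooden handle, lying on the bench on the other side of the press. Bystander. Origin near its middle, at bench level.
- file: Flat hand file with a dark wooden handle, 245 mm long in all, up to 25 mm high. Bystander. Origin near its middle, at bench level, x towards the blade's end.
- block: Wooden sanding block 110 x 40 x 28 mm. Bystander. Origin: centre of its underside, x along its length.
Things that resemble listed ones, but are neither listed nor needed, are in the scene too. What is shaped like the bar but turquoise or yellow is not meant.

How it is judged:
By the outcome, as a careful person would: the job done as asked, in the order asked, and still so for the second after the job is handed in, with the robot touching nothing.
It also fails if it takes over 58 s, if anything falls off the work surface, if the arm or the gripper's body presses on something with over 40 N, if the wrist force passes 120 N, or if a joint passes its speed limit or range.

## Robot

A 7-joint arm with a two-finger parallel gripper is mounted at the origin on the work surface. World frame = base frame: x ahead of the robot, y to its left, z up, the work surface at z = 0. Lengths are in m, angles in rad, forces in N, time in s.
With the tool pointing down it reaches from about 0.425 to 0.925 m from the base axis. Payload 6.8 kg.
Tool frame: the origin (TCP) lies midway between the tips of the shut fingers; the grasp point (between the pads) lies 19 mm behind it (bot.hold_point_z is the distance from the TCP to the grasp point, in m); z points along the fingers, y is the line along which they close (so a half turn about z gives the same grasp; the last joint's range is limited). The gripper opens to 85 mm and grips with 20 to 120 N. Pads are 22 mm wide; open, the fingers measure 114 mm over their backs; the gripper's body (76 mm by 85 mm) begins 54 mm behind the grasp point. The pads swing forward as they close: fully open they stand 13 mm farther back than shut.
Start: joints at [1.098, 0.477, 0.022, 1.555, -0.011, 1.109, -0.083], TCP at [0.241, -0.631, 0.192] pointing down, gripper open.
Joint ranges: [-2.96, 2.96], [-0.34, 2.1], [-1.41, 1.46], [0.24, 2.44], [-1.37, 4.51], [0.17, 1.92], [-2.96, 2.96]. Speed limits (rad/s): [2.39, 2.39, 3.14, 3.14, 3.14, 3.14, 3.14].

## Interface

Orientations are given as a unit quaternion [w, x, y, z].
In Python, from station import bot gives the robot as it stands. The module is installed in compiled form; this text tells all that it offers.
- The arm moves only by the tool step_arm, never from a script. Its argument "increments" is a list that holds one entry, the list of rows, each a list of 7 numbers: the opening, from -1 (shut) to 1 (fully open), then the shift along the tool's x, y, z in mm, then the turn, a rotation vector about the tool's x, y, z in degrees. In form: [[[grip, x, y, z, ax, ay, az], ...]]. A call has 1 to 10 rows; each row is the pose to reach, as a shift and turn from the pose commanded when the call began, along the tool's axes at that moment; what a row does not reach only later rows make up. A row lasts 1/12 s, in which the tool goes at most 41.7 mm and 7.16 degrees, less where a joint would pass 70% of its speed; a pose out of reach is approached as far as the arm can. A call with a gripper value outside its range is refused whole. The fingers move at their own pace and stop on an object; "force" is the grip in N (left out, the last holds). Time passes only in rows, so rows that repeat a pose let the fingers close. It gives the time, the measured TCP pose, the force, the opening and the grip force at its end, in the units of the state.
- bot.get_obs(): the state, without advancing time (a new reading comes with each control period).
- bot.read_camera(name): name is "side" or "top"; returns a dict with "image" (420x560x3 uint8, red, green, blue), "camera_matrix" (3x3 intrinsics, pixels), "R" (3x3) and "t" (3): a world point X has camera coordinates R X + t. Camera axes: x right, y down, z forward; pixel columns grow to the right and rows downward; lengths in m; the calibration is good to about 2 mm. A picture is of the moment at which its call begins. There is no depth.
- bot.hand_in(): hands the job in; it is judged then, once.
The state is a dict: "t": time; "q": joint angles; "joint_vel": joint speeds; "joint_torque": joint torques, N m; "eef_pos": TCP position; "tool_rot": TCP orientation; "contact_force": force on the tool from outside, world axes, zero at the start; "torque": the same for the moment, N m; "gripper_width": opening from 0.0 (shut) to 1.0 (fully open); "grasp_force": force on a finger pad.
Only numpy, scipy, OpenCV 4.12 (cv2) and the standard library are available. Lean on these libraries where they do the work, as an engineer would, in place of code of your own. Each camera call takes 0.05 s, during which the arm holds its last target. There are 200 camera calls.

## Working session

There is one attempt and no reset: what is moved stays moved. The work goes in short steps, Python scripts to look and compute and a tool call to move; the robot and the scene stay as the last step left them, time stands still between calls to the robot, and variables do not carry over. Pictures are saved under pics/ and viewed, at most 10 in all, crops included, and the job is handed in when it is done.

Besides the shell and the picture viewer there is one more tool, called after "Emit:" by a JSON object that holds its "op" and its "data". step_arm: Moves the arm, as the interface text tells. Its arguments: {"type":"object","properties":{"increments":{"type":"array"},"force":{"type":"number"}},"required":["increments"]}

```bash
mkdir -p pics
cat > h.py <<'E'
import numpy as np,cv2
from station import bot
def snap(n,f):
    c=bot.read_camera(n); np.savez('pics/'+f+'.npz',**c); cv2.imwrite('pics/'+f+'.png',c['image'][:,:,::-1]); return c
def ray(c,u,v,z):
    K,R,t=[np.array(c[k]) for k in('camera_matrix','R','t')]
    d=R.T@np.linalg.inv(K)@[u,v,1]; o=-R.T@t; return o+d*(z-o[2])/d[2]
def proj(c,X):
    K,R,t=[np.array(c[k]) for k in('camera_matrix','R','t')]
    p=K@(R@np.array(X)+t); return p[:2]/p[2]
E
python3 - <<'E'
from h import *
for n in('top','side'):
    c=snap(n,n+'0'); print(n,c['camera_matrix'],-c['R'].T@c['t'],c['R'])
o=bot.get_obs();print(o['eef_pos'],o['tool_rot'],o['t'],bot.hold_point_z)
E
```

```text
top [[388.17882386   0.         282.73477602]
 [  0.         388.17882386 210.45646821]
 [  0.           0.           1.        ]] [0.42260416 0.11528466 1.54077001] [[ 0.01124297 -0.99961021  0.0255542 ]
 [-0.99797785 -0.01281616 -0.06225722]
 [ 0.06256046 -0.02480257 -0.99773294]]
side [[523.30530626   0.         276.43740098]
 [  0.         523.30530626 210.06654012]
 [  0.           0.           1.        ]] [-0.32912292  1.00068151  1.52131807] [[-7.29839905e-01 -6.83617966e-01 -4.36322427e-04]
 [-5.01671390e-01  5.36024606e-01 -6.78972339e-01]
 [ 4.64391569e-01 -4.95322217e-01 -7.34163723e-01]]
[ 0.24059952 -0.63004604  0.19121128] [-7.93424709e-04  9.83409540e-01  1.81397370e-01 -2.02865379e-04] 0.1 0.0187
```

View pics/top0.png

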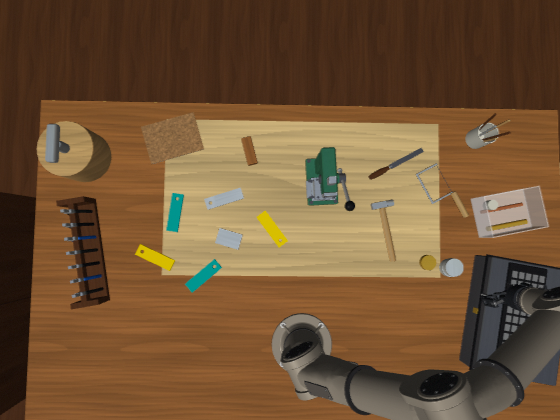

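View pics/side0.png

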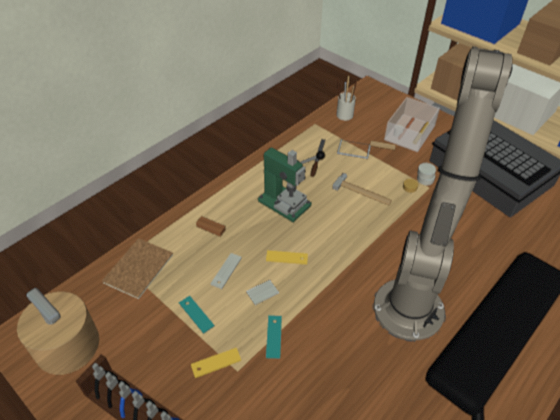

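The top view shows the bar at about (224,198) and the plate at (229,238). The press is at (322,180) with its mouth to the left, and the knob is at (349,206). I'll zoom in on both.

Run:
```python
from h import *
a=cv2.imread('pics/top0.png');s=cv2.imread('pics/side0.png')
A=cv2.resize(a[130:220,195:365],None,fx=4.7,fy=4.7,interpolation=cv2.INTER_CUBIC)[:,:799]
def bar(f,box):
    c=dict(np.load(f'pics/{f}.npz'));im=c['image'];h=cv2.cvtColor(im,cv2.COLOR_RGB2HSV)
    m=((h[...,1]<60)&(h[...,2]>110)).astype(np.uint8)
    k=np.zeros_like(m);x0,y0,x1,y1=box;k[y0:y1,x0:x1]=1;m*=k
    cs,_=cv2.findContours(m,cv2.RETR_EXTERNAL,cv2.CHAIN_APPROX_NONE);q=max(cs,key=cv2.contourArea)
    P=np.array([ray(c,*p[0],.008)[:2] for p in q])
    r=cv2.minAreaRect((P*1000).astype(np.float32));b=cv2.boxPoints(r);print(f,r,b.round(1).tolist())
    fill=np.zeros_like(m);cv2.drawContours(fill,[q],-1,1,-1)
    hs=np.argwhere((fill==1)&(m==0));print('hole',len(hs),hs.mean(0) if len(hs) else '', ray(c,*hs.mean(0)[::-1],.008) if len(hs) else '')
bar('top0',(200,184,246,214));bar('side0',(208,248,246,292))
B=cv2.resize(s[140:225,250:350],None,fx=2.4,fy=2.4,interpolation=cv2.INTER_CUBIC)
C=cv2.resize(s[245:295,200:250],None,fx=4,fy=4,interpolation=cv2.INTER_CUBIC)[:200]
cv2.imwrite('pics/z1.png',A)
z=cv2.resize(s[140:225,250:350],None,fx=7,fy=7,interpolation=cv2.INTER_CUBIC)
cv2.imwrite('pics/z2.png',z)
```

```text
top0 ((564.29638671875, 312.0232238769531), (47.00697326660156, 152.1421661376953), 18.430910110473633) [[517.9000244140625, 376.79998779296875], [566.0, 232.39999389648438], [610.5999755859375, 247.3000030517578], [562.5, 391.6000061035156]]
hole 4 [202.5 210.5] [0.54649151 0.3624874  0.008     ]
side0 ((560.3806762695312, 314.5435791015625), (47.66873550415039, 154.22427368164062), 18.121488571166992) [[513.7000122070312, 380.3999938964844], [561.7000122070312, 233.8000030517578], [607.0, 248.6999969482422], [559.0, 395.20001220703125]]
hole 2 [282.  218.5] [0.54186477 0.36796591 0.008     ]
```

View pics/z1.png

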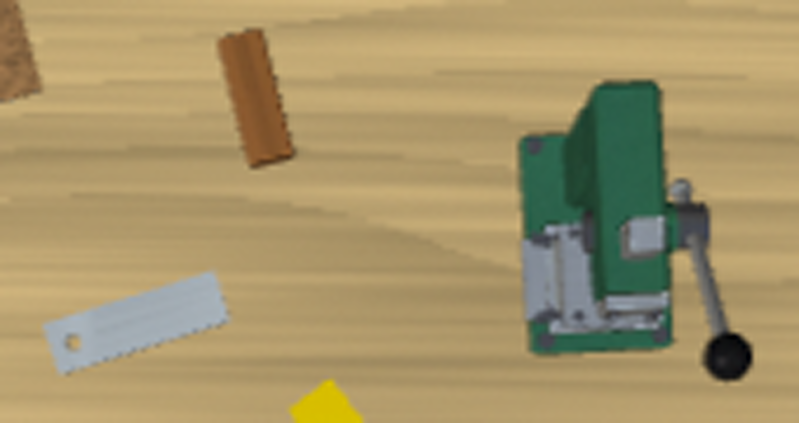

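View pics/z2.png

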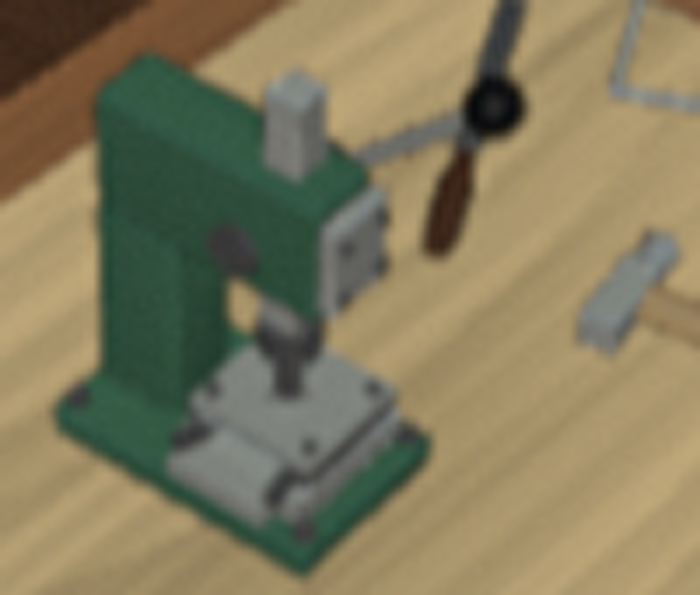

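```bash
cat > fit.py <<'E'
from h import *
from scipy.optimize import least_squares
T=dict(np.load('pics/top0.npz'));S=dict(np.load('pics/side0.npz'))
up=lambda p,s,o:((p[0]+.5)/s-.5+o[0],(p[1]+.5)/s-.5+o[1])
t=lambda *p:up(p,4.7,(195,130)); s=lambda *p:up(p,7,(250,140))
L=[(T,t(533,352),(-60,60,25)),(T,t(672,345),(-60,-60,25)),(T,t(520,137),(125,60,25)),(T,t(728,357),(-88,-50,291)),
(S,s(302,577),(-60,60,0)),(S,s(430,462),(-60,-60,0)),(S,s(58,428),(125,60,0)),(S,s(493,106),(-88,-50,291)),
(S,s(148,53),(120,25,240)),(S,s(100,92),(120,25,240)) ][:8]
def W(p,q):
    c,n=np.cos(p[2]),np.sin(p[2]);q=np.array(q)/1000;return np.array([p[0]+c*q[0]-n*q[1],p[1]+n*q[0]+c*q[1],q[2]])
f=lambda p:np.concatenate([proj(c,W(p,X))-u for c,u,X in L])
if __name__=='__main__':
    r=least_squares(f,[.6,0,0],loss='soft_l1');p=r.x;print(p,np.degrees(p[2]));print(f(p).reshape(-1,2).round(2))
    for n in(0,1):
        LL=L; L=LL[:4] if n==0 else LL[4:]; print(least_squares(f,p).x);L=LL
    for k,q in dict(mouth=(0,65,45),stop=(0,-35,45),knob=(-88,-50,291),hometip=(0,115,45)).items(): print(k,W(p,q).round(4))
E
python3 fit.py
```

```text
[ 0.60476818 -0.07664924  0.0587539 ] 3.3663502739235382
[[-0.27  0.25]
 [ 0.57  0.35]
 [ 0.09 -0.63]
 [-0.15 -0.07]
 [ 0.07  0.71]
 [ 0.51 -0.2 ]
 [-1.02 -0.05]
 [ 0.1  -0.28]]
[ 0.60465232 -0.07632454  0.0642475 ]
[ 0.60483988 -0.07738667  0.04771714]
mouth [ 0.601  -0.0118  0.045 ]
stop [ 0.6068 -0.1116  0.045 ]
knob [ 0.5199 -0.1317  0.291 ]
hometip [0.598  0.0382 0.045 ]
```

The hole is at the bar's left end, so its plain end already faces the press. The press sits at (0.605, -0.077) with a yaw of about 3.4°. I'll move to the bar around the front of the press.

```bash
cat > go.py <<'E'
import sys
from h import *
from scipy.spatial.transform import Rotation as Ro
def go(x,y,z,yaw): # yaw of tool y in world, deg
    o=bot.get_obs();R=Ro.from_quat(np.roll(o['tool_rot'],-1));Y=np.radians(yaw)
    ty=np.array([np.cos(Y),np.sin(Y),0]);tz=np.array([0,0,-1.]);T=Ro.from_matrix(np.c_[np.cross(ty,tz),ty,tz])
    print((R.inv().apply(np.array([x,y,z])-o['eef_pos'])*1000).round(1),(R.inv()*T).as_rotvec(degrees=True).round(2))
if __name__=='__main__': go(*map(float,sys.argv[1:]))
E
python3 go.py .42 -.15 .2 -26
```

```text
[ 338.9 -384.5   -8.2] [-9.00e-02 -3.00e-02 -4.31e+01]
```

Emit:
{"op": "step_arm", "data": {"increments": [[[0.5, 339, -384, -8, 0, 0, -43], [0.5, 339, -384, -8, 0, 0, -43], [0.5, 339, -384, -8, 0, 0, -43], [0.5, 339, -384, -8, 0, 0, -43], [0.5, 339, -384, -8, 0, 0, -43], [0.5, 339, -384, -8, 0, 0, -43], [0.5, 339, -384, -8, 0, 0, -43], [0.5, 339, -384, -8, 0, 0, -43], [0.5, 339, -384, -8, 0, 0, -43], [0.5, 339, -384, -8, 0, 0, -43]]]}}

```text
t: 0.93
eef_pos: [0.3869, -0.2385, 0.1985]
tool_rot: [0.0, 0.849, 0.529, -0.0]
contact_force: [0.9, 0.0, -0.2]
gripper_width: 0.751
grasp_force: 0.0
```

```bash
python3 go.py .42 0.07 .2 0
```

```text
[ 291.5 -106.1   -1.5] [-1.000e-02  1.000e-02 -2.612e+01]
```

Emit:
{"op": "step_arm", "data": {"increments": [[[0.5, 291, -106, -1, 0, 0, -26], [0.5, 291, -106, -1, 0, 0, -26], [0.5, 291, -106, -1, 0, 0, -26], [0.5, 291, -106, -1, 0, 0, -26], [0.5, 291, -106, -1, 0, 0, -26], [0.5, 291, -106, -1, 0, 0, -26], [0.5, 291, -106, -1, 0, 0, -26], [0.5, 291, -106, -1, 0, 0, -26], [0.5, 291, -106, -1, 0, 0, -26]]]}}

```text
t: 1.68
eef_pos: [0.4198, 0.0726, 0.2]
tool_rot: [-0.0, 0.705, 0.709, 0.001]
contact_force: [0.7, -0.3, 0.1]
gripper_width: 0.751
grasp_force: 0.0
```

```bash
python3 go.py .546 .3625 .08 18.2
```

```text
[289.  127.8 120.6] [  0.07  -0.1  -17.85]
```

Emit:
{"op": "step_arm", "data": {"increments": [[[0.5, 289, 128, 120, 0, 0, -18], [0.5, 289, 128, 120, 0, 0, -18], [0.5, 289, 128, 120, 0, 0, -18], [0.5, 289, 128, 120, 0, 0, -18], [0.5, 289, 128, 120, 0, 0, -18], [0.5, 289, 128, 120, 0, 0, -18], [0.5, 289, 128, 120, 0, 0, -18], [0.5, 289, 128, 120, 0, 0, -18], [0.5, 289, 128, 120, 0, 0, -18], [0.5, 289, 128, 120, 0, 0, -18]]]}}

```text
t: 2.52
eef_pos: [0.5474, 0.3576, 0.0773]
tool_rot: [-0.001, 0.588, 0.809, -0.001]
contact_force: [-0.1, -0.9, -0.1]
gripper_width: 0.751
grasp_force: 0.0
```

```bash
python3 go.py .546 .3625 .003 18.2
```

```text
[ 5.   0.4 74.3] [-0.18 -0.03 -0.16]
```

Emit:
{"op": "step_arm", "data": {"increments": [[[0.5, 0, 0, 30, 0, 0, 0], [0.5, 0, 0, 55, 0, 0, 0], [0.5, 0, 0, 70, 0, 0, 0], [0.5, 0, 0, 74, 0, 0, 0], [0.5, 0, 0, 77, 0, 0, 0], [0.5, 0, 0, 77, 0, 0, 0]]]}}

```text
t: 3.02
eef_pos: [0.5488, 0.3558, 0.0033]
tool_rot: [0.0, 0.589, 0.808, 0.0]
contact_force: [-1.4, 0.6, -0.7]
gripper_width: 0.751
grasp_force: 0.0
```

Run:
```python
from h import *
from go import go
o=bot.get_obs();print(o['eef_pos'],o['contact_force'],o['gripper_width'])
go(.546,.3625,-.002,18.2)
t=snap('top','t1')['image'];s=snap('side','s1')['image']
f=lambda a:cv2.resize(a[:,:,::-1],(400,400),interpolation=cv2.INTER_CUBIC)
cv2.imwrite('pics/z3.png',np.hstack([f(t[165:235,180:250]),f(s[225:295,190:260])]))
```

```text
[0.54883055 0.35579328 0.00329519] [-1.40709248  0.62220864 -0.65697584] 0.7507421706453311
[ 7.3 -0.6  5.3] [ 0.04  0.01 -0.34]
```

View pics/z3.png

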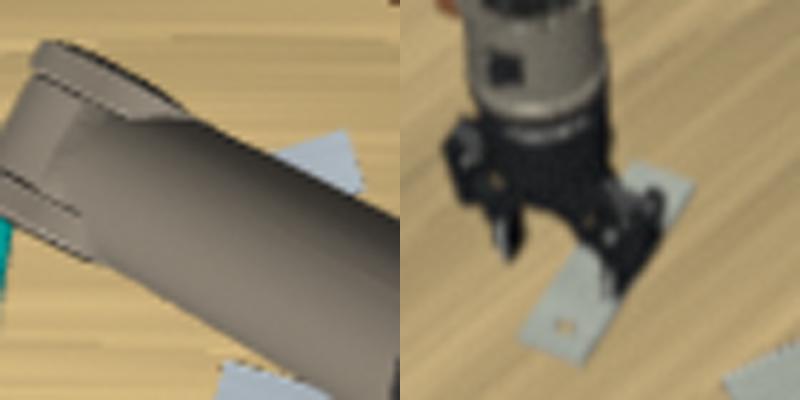

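Side view: the fingers straddle the bar on either side, inboard of the hole at crop (565,325). I'll shift 7 mm toward the drilled end, lower 4 mm and close.

Emit:
{"op": "step_arm", "data": {"increments": [[[0.5, 7, 0, 2, 0, 0, 0], [0.5, 7, 0, 4, 0, 0, 0], [0.3, 7, 0, 4, 0, 0, 0], [0.1, 7, 0, 4, 0, 0, 0], [-0.1, 7, 0, 4, 0, 0, 0], [-0.3, 7, 0, 4, 0, 0, 0], [-0.3, 7, 0, 4, 0, 0, 0], [-0.3, 7, 0, 4, 0, 0, 0]]], "force": 50}}

```text
t: 3.78
eef_pos: [0.5463, 0.3628, -0.0014]
tool_rot: [0.0, 0.589, 0.808, -0.0]
contact_force: [0.1, -0.0, -0.7]
gripper_width: 0.347
grasp_force: 0.0
```

The grip closed to 0.35 with no force, so the fingers passed over the bar. I'll reopen and go lower.

Emit:
{"op": "step_arm", "data": {"increments": [[[0.4, 0, 0, 0, 0, 0, 0], [0.4, 0, 0, 0, 0, 0, 0], [0.4, 0, 0, 0, 0, 0, 0], [0.4, 0, 0, 0, 0, 0, 0], [0.4, 0, 0, 2, 0, 0, 0], [0.4, 0, 0, 4, 0, 0, 0], [0.4, 0, 0, 4, 0, 0, 0]]]}}

```text
t: 4.37
eef_pos: [0.5459, 0.3627, -0.006]
tool_rot: [-0.0, 0.588, 0.809, -0.0]
contact_force: [-0.3, 1.2, 0.1]
gripper_width: 0.699
grasp_force: 0.0
```

Run:
```python
from h import *
o=bot.get_obs();print(o['eef_pos'],o['contact_force'],o['gripper_width'])
s=snap('side','s2')['image']
f=lambda a:cv2.resize(a[:,:,::-1],(600,600),interpolation=cv2.INTER_CUBIC)
cv2.imwrite('pics/z4.png',f(s[235:295,195:255]))
```

```text
[ 0.54589358  0.36266485 -0.00597674] [-0.31267529  1.16248487  0.13436367] 0.6985339447835357
```

View pics/z4.png

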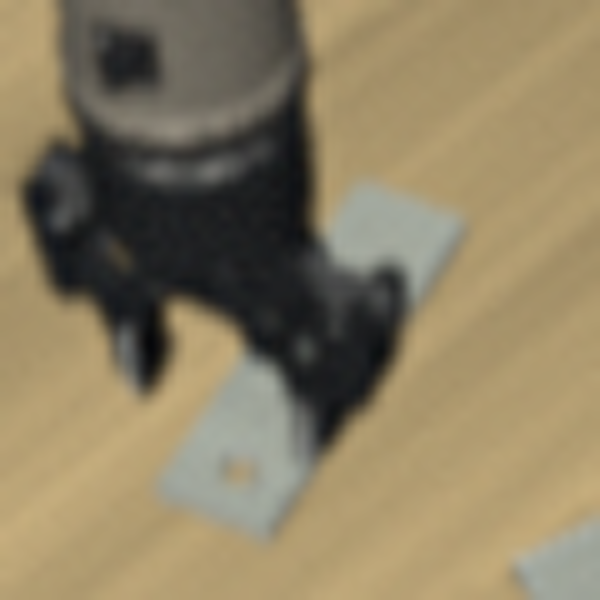

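The tips still look a little high. The left one is at crop (145,392), so I'll compute its height.

Run:
```python
from h import *
c=dict(np.load('pics/s2.npz'))
P=np.array([.5459,.3627]);d=np.array([np.cos(.316),np.sin(.316)])
for z in(0,.01,.02):
  print(z,[( (proj(c,[*(P+k*d),z])-[195,235])*10+4.5).round() for k in(.03,.037,-.03,-.037)])
```

```text
0 [array([170., 442.]), array([153., 436.]), array([320., 502.]), array([337., 509.])]
0.01 [array([168., 426.]), array([150., 419.]), array([318., 486.]), array([335., 493.])]
0.02 [array([165., 409.]), array([148., 402.]), array([316., 469.]), array([333., 476.])]
```

Emit:
{"op": "step_arm", "data": {"increments": [[[0.4, 0, 0, 2, 0, 0, 0], [0.4, 0, 0, 4, 0, 0, 0], [0.4, 0, 0, 4, 0, 0, 0]]]}}

```text
t: 4.67
eef_pos: [0.5459, 0.3627, -0.0099]
tool_rot: [-0.0, 0.588, 0.809, -0.0]
contact_force: [-0.5, 0.4, 0.4]
gripper_width: 0.7
grasp_force: 0.0
```

Emit:
{"op": "step_arm", "data": {"increments": [[[0.4, 0, 0, 2, 0, 0, 0], [0.4, 0, 0, 4, 0, 0, 0], [0.4, 0, 0, 4, 0, 0, 0]]]}}

```text
t: 4.92
eef_pos: [0.5459, 0.3627, -0.0139]
tool_rot: [-0.0, 0.588, 0.809, -0.0]
contact_force: [0.1, 0.2, -0.2]
gripper_width: 0.701
grasp_force: 0.0
```

Run:
```python
from h import *
s=snap('side','s3')['image']
f=lambda a:cv2.resize(a[:,:,::-1],(600,600),interpolation=cv2.INTER_CUBIC)
cv2.imwrite('pics/z5.png',f(s[235:295,195:255]))
o=bot.get_obs();print(o['eef_pos'],o['contact_force'])
```

```text
[ 0.54602519  0.36277815 -0.01367357] [-0.35051245  0.75817438 -0.5326609 ]
```

View pics/z5.png

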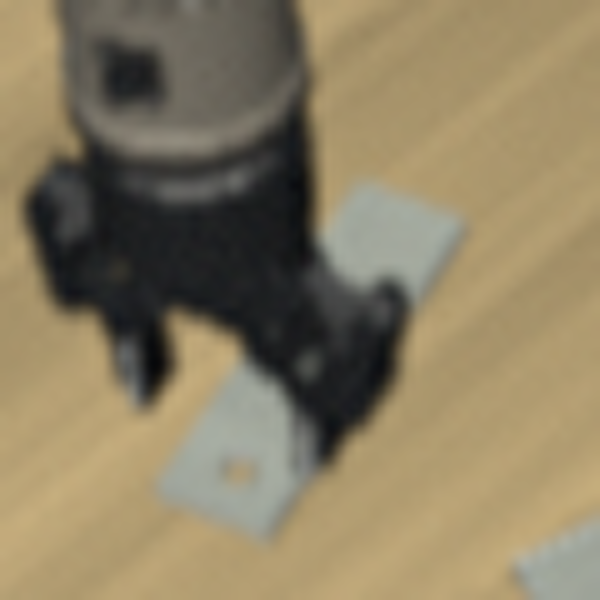

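No contact yet, with the left tip at crop (145,405). I'll keep lowering in small steps.

Emit:
{"op": "step_arm", "data": {"increments": [[[0.4, 0, 0, 2, 0, 0, 0], [0.4, 0, 0, 4, 0, 0, 0], [0.4, 0, 0, 4, 0, 0, 0]]]}}

```text
t: 5.22
eef_pos: [0.546, 0.3627, -0.0178]
tool_rot: [-0.0, 0.588, 0.809, -0.0]
contact_force: [0.4, 0.2, -0.3]
gripper_width: 0.702
grasp_force: 0.0
```

Emit:
{"op": "step_arm", "data": {"increments": [[[0.25, 0, 0, 0, 0, 0, 0], [0.15, 0, 0, 0, 0, 0, 0], [0.1, 0, 0, 0, 0, 0, 0], [0.0, 0, 0, 0, 0, 0, 0], [-0.1, 0, 0, 0, 0, 0, 0], [-0.1, 0, 0, 0, 0, 0, 0], [-0.1, 0, 0, 0, 0, 0, 0]]], "force": 40}}

```text
t: 5.8
eef_pos: [0.5462, 0.3629, -0.0174]
tool_rot: [0.0, 0.589, 0.808, 0.0]
contact_force: [-0.0, 0.0, 0.7]
gripper_width: 0.45
grasp_force: 0.0
```

Emit:
{"op": "step_arm", "data": {"increments": [[[0.3, 0, 0, 0, 0, 0, 0], [0.4, 0, 0, 0, 0, 0, 0], [0.4, 0, 0, 0, 0, 0, 0], [0.4, 0, 0, 2, 0, 0, 0], [0.4, 0, 0, 4, 0, 0, 0], [0.4, 0, 0, 4, 0, 0, 0]]]}}

```text
t: 6.3
eef_pos: [0.5459, 0.3627, -0.022]
tool_rot: [-0.0, 0.588, 0.809, -0.0]
contact_force: [0.7, -0.6, -0.3]
gripper_width: 0.702
grasp_force: 0.0
```

Emit:
{"op": "step_arm", "data": {"increments": [[[0.4, 0, 0, 1, 0, 0, 0], [0.4, 0, 0, 2, 0, 0, 0], [0.4, 0, 0, 3, 0, 0, 0], [0.4, 0, 0, 3, 0, 0, 0]]]}}

```text
t: 6.63
eef_pos: [0.5461, 0.3628, -0.0247]
tool_rot: [-0.0, 0.589, 0.808, -0.0]
contact_force: [0.3, -1.0, 0.0]
gripper_width: 0.699
grasp_force: 0.0
```

Emit:
{"op": "step_arm", "data": {"increments": [[[0.4, 0, 0, 1, 0, 0, 0], [0.4, 0, 0, 2, 0, 0, 0], [0.4, 0, 0, 3, 0, 0, 0], [0.4, 0, 0, 3, 0, 0, 0]]]}}

```text
t: 6.97
eef_pos: [0.5461, 0.3628, -0.0276]
tool_rot: [-0.0, 0.588, 0.809, -0.0]
contact_force: [0.7, -0.1, -0.4]
gripper_width: 0.698
grasp_force: 0.0
```

Run:
```python
from h import *
s=snap('side','s4')['image']
f=lambda a:cv2.resize(a[:,:,::-1],(600,600),interpolation=cv2.INTER_CUBIC)
cv2.imwrite('pics/z6.png',f(s[235:295,195:255]))
o=bot.get_obs();print(o['eef_pos'],o['contact_force'])
```

```text
[ 0.54609607  0.36283462 -0.02755536] [-0.19845779 -0.01776339 -0.41092215]
```

View pics/z6.png

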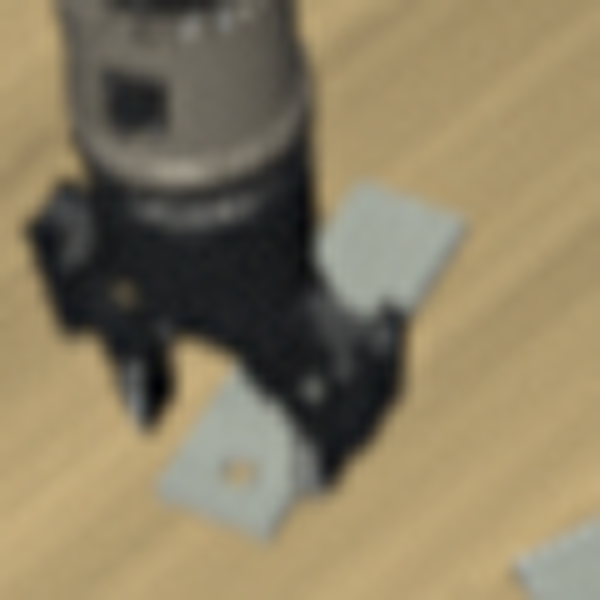

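The left tip is at crop (150,430), about 5 mm above the bench. So the real tips sit about 30 mm higher than the reported TCP. I'll close here.

Emit:
{"op": "step_arm", "data": {"increments": [[[0.25, 0, 0, 0, 0, 0, 0], [0.15, 0, 0, 0, 0, 0, 0], [0.1, 0, 0, 0, 0, 0, 0], [0.0, 0, 0, 0, 0, 0, 0], [-0.1, 0, 0, 0, 0, 0, 0], [-0.1, 0, 0, 0, 0, 0, 0], [-0.1, 0, 0, 0, 0, 0, 0]]], "force": 40}}

```text
t: 7.6
eef_pos: [0.5462, 0.3629, -0.0274]
tool_rot: [0.0, 0.589, 0.808, 0.0]
contact_force: [-0.2, 0.6, -0.3]
gripper_width: 0.449
grasp_force: 0.0
```

Emit:
{"op": "step_arm", "data": {"increments": [[[0.25, 0, 0, 0, 0, 0, 0], [0.25, 0, 0, 0, 0, 0, 0], [0.25, 0, 0, 0, 0, 0, 0], [0.25, 0, 0, 1, 0, 0, 0], [0.25, 0, 0, 2, 0, 0, 0], [0.25, 0, 0, 3, 0, 0, 0], [0.25, 0, 0, 3, 0, 0, 0]]]}}

```text
t: 8.18
eef_pos: [0.546, 0.3628, -0.0307]
tool_rot: [-0.0, 0.588, 0.809, -0.0]
contact_force: [-0.1, -0.5, 0.7]
gripper_width: 0.621
grasp_force: 0.0
```

Emit:
{"op": "step_arm", "data": {"increments": [[[0.1, 0, 0, 0, 0, 0, 0], [0.0, 0, 0, 0, 0, 0, 0], [-0.1, 0, 0, 0, 0, 0, 0], [-0.1, 0, 0, 0, 0, 0, 0], [-0.1, 0, 0, 0, 0, 0, 0]]], "force": 40}}

```text
t: 8.6
eef_pos: [0.5462, 0.363, -0.0304]
tool_rot: [0.0, 0.588, 0.809, 0.0]
contact_force: [0.1, -0.5, 0.7]
gripper_width: 0.446
grasp_force: 0.0
```

Emit:
{"op": "step_arm", "data": {"increments": [[[-0.1, 0, 0, 1, 0, 0, 0], [-0.1, 0, 0, 2, 0, 0, 0], [-0.1, 0, 0, 3, 0, 0, 0], [-0.1, 0, 0, 3, 0, 0, 0]]]}}

```text
t: 8.93
eef_pos: [0.5463, 0.363, -0.0324]
tool_rot: [0.0, 0.589, 0.808, -0.0]
contact_force: [-2.1, -2.9, 8.6]
gripper_width: 0.45
grasp_force: 4.4
```

Contact came at TCP z = -0.032, which is the top of the bar at 8 mm. I'll lift, open, and go about 7 mm lower around the bar.

Emit:
{"op": "step_arm", "data": {"increments": [[[-0.1, 0, 0, -6, 0, 0, 0], [0.3, 0, 0, -6, 0, 0, 0], [0.3, 0, 0, -6, 0, 0, 0], [0.3, 0, 0, -6, 0, 0, 0], [0.3, 0, 0, 0, 0, 0, 0], [0.3, 0, 0, 3, 0, 0, 0], [0.3, 0, 0, 5, 0, 0, 0], [0.3, 0, 0, 5, 0, 0, 0]]]}}

```text
t: 9.6
eef_pos: [0.5456, 0.3625, -0.0395]
tool_rot: [-0.0, 0.588, 0.809, -0.001]
contact_force: [-0.3, -0.7, -0.3]
gripper_width: 0.649
grasp_force: 0.0
```

Emit:
{"op": "step_arm", "data": {"increments": [[[0.2, 0, 0, 0, 0, 0, 0], [0.1, 0, 0, 0, 0, 0, 0], [0.0, 0, 0, 0, 0, 0, 0], [-0.1, 0, 0, 0, 0, 0, 0], [-0.1, 0, 0, 0, 0, 0, 0], [-0.1, 0, 0, 0, 0, 0, 0]]], "force": 40}}

```text
t: 10.1
eef_pos: [0.5463, 0.3631, -0.038]
tool_rot: [0.0, 0.589, 0.808, 0.0]
contact_force: [-1.3, -0.9, 2.9]
gripper_width: 0.507
grasp_force: 40.5
```

Gripped with 40 N. I'll firm up the grip and lift.

Emit:
{"op": "step_arm", "data": {"increments": [[[-0.3, 0, 0, 0, 0, 0, 0], [-0.3, 0, 0, -5, 0, 0, 0], [-0.3, 0, 0, -25, 0, 0, 0], [-0.3, 0, 0, -50, 0, 0, 0], [-0.3, 0, 0, -80, 0, 0, 0], [-0.3, 0, 0, -100, 0, 0, 0], [-0.3, 0, 0, -100, 0, 0, 0], [-0.3, 0, 0, -100, 0, 0, 0]]], "force": 70}}

```text
t: 10.77
eef_pos: [0.5467, 0.3632, 0.0626]
tool_rot: [0.0, 0.589, 0.808, 0.001]
contact_force: [-0.9, -0.5, -1.0]
gripper_width: 0.492
grasp_force: 71.3
```

Run:
```python
from h import *
T=snap('top','t5');S=snap('side','s5')
o=bot.get_obs();print(o['eef_pos'],o['tool_rot'],o['grasp_force'],o['contact_force'],o['q'])
# expected plain-end corners with bar level, grasp 52 from origin
f=lambda a:cv2.resize(a[:,:,::-1],(400,400),interpolation=cv2.INTER_CUBIC)
t=T['image'];s=S['image']
cv2.imwrite('pics/z7.png',np.hstack([f(t[150:220,190:260]),f(s[195:275,190:270])]))
```

```text
[0.545479   0.36190649 0.0602468 ] [-1.75627288e-04  5.88543069e-01  8.08465094e-01 -1.10346892e-03] 71.3200843334198 [-0.52984825  0.51352496 -1.93232318] [-0.22882688  0.67376379 -0.65134879  1.67659847  0.48031648  0.95918724
 -0.74542763]
```

View pics/z7.png

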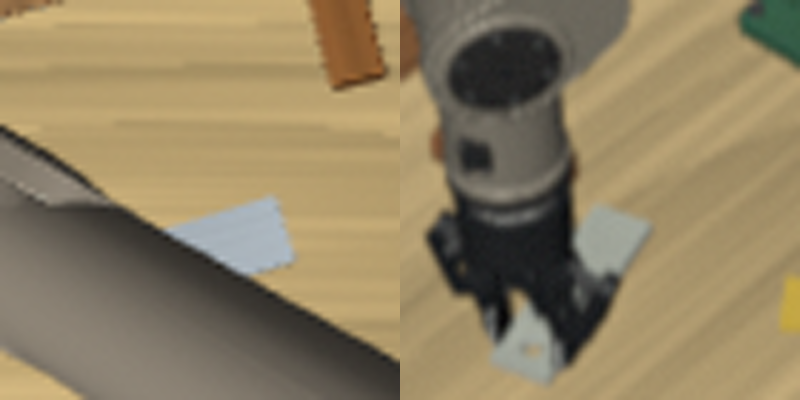

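The bar is held. The plain-end corners are at (275,197) and (297,261) in the top crop, and at (600,204) and (652,229) in the side crop. I'll triangulate them.

Run:
```python
from h import *
T=dict(np.load('pics/t5.npz'));S=dict(np.load('pics/s5.npz'))
M=lambda c:c['camera_matrix']@np.c_[c['R'],c['t']]
t=lambda u,v:[(u+.5)/(40/7)-.5+190,(v+.5)/(40/7)-.5+150]
s=lambda u,v:[(u+.5)/5-.5+190,(v+.5)/5-.5+195]
X=cv2.triangulatePoints(M(T),M(S),np.array([t(275,197),t(297,261)]).T,np.array([s(200,204),s(252,229)]).T);X=(X[:3]/X[3]).T
print(X,np.linalg.norm(X[0]-X[1]));m=X.mean(0)
o=bot.get_obs();e=o['eef_pos'];print(m,m-e,np.linalg.norm((m-e)[:2]),np.degrees(np.arctan2(*(m-e)[[1,0]])))
d=X[1]-X[0];print('bar axis from end edge',np.degrees(np.arctan2(d[1],d[0]))+90)
# drilled end on side rays at z
for z in(.09,.1,.11,.12):
  a=ray(S,*s(92,355),z);b=ray(S,*s(150,382),z);print(z,(a+b)/2,np.linalg.norm(a-b),np.linalg.norm((a+b)/2-m))
```

```text
[[0.60698141 0.24643185 0.10260705]
 [0.56731591 0.23302115 0.09566109]] 0.04244344041334447
[0.58714866 0.2397265  0.09913407] [ 0.04166966 -0.12217999  0.03888727] 0.12909031838771207 -71.16798294478752
bar axis from end edge -71.31986852934989
0.09 [0.54766265 0.37518089 0.09      ] 0.04680625671254986 0.14138765502810482
0.1 [0.54153693 0.379551   0.1       ] 0.04647924165148348 0.1470784467708469
0.11 [0.53541121 0.3839211  0.11      ] 0.0461522265904171 0.153580319459118
0.12 [0.52928549 0.3882912  0.12      ] 0.045825211529350804 0.16079491302981602
```

```bash
python3 go.py .5929 .1311 .030 3.4
```

```text
[-234.2  -25.7   30.5] [-0.11  0.07 14.49]
```

Emit:
{"op": "step_arm", "data": {"increments": [[[-0.3, -20, -2, 0, 0, 0, 1], [-0.3, -50, -5, 0, 0, 0, 4], [-0.3, -85, -9, 5, 0, 0, 7], [-0.3, -120, -13, 10, 0, 0, 10], [-0.3, -155, -17, 15, 0, 0, 13], [-0.3, -190, -21, 22, 0, 0, 14.5], [-0.3, -215, -24, 28, 0, 0, 14.5], [-0.3, -230, -25.5, 31, 0, 0, 14.5], [-0.3, -234, -25.7, 31, 0, 0, 14.5], [-0.3, -234, -25.7, 31, 0, 0, 14.5]]]}}

```text
t: 11.7
eef_pos: [0.5932, 0.1318, 0.0297]
tool_rot: [-0.001, 0.686, 0.727, -0.001]
contact_force: [1.5, -0.3, -1.2]
gripper_width: 0.495
grasp_force: 71.3
```

```bash
cat > look.py <<'E'
from h import *
import sys
n=sys.argv[1];T=snap('top','t'+n);S=snap('side','s'+n)
E_=[]
for i in range(1):
    o=bot.get_obs();print(o['eef_pos'].round(4),o['tool_rot'].round(4),o['contact_force'].round(1),o['grasp_force'])
E
python3 look.py 6
python3 - <<'E'
from h import *
from fit import W
p=[.60477,-.07665,.0588]
# bright low-sat mask corners near the bar, both views
for f in('t6','s6'):
    c=dict(np.load(f'pics/{f}.npz'));h=cv2.cvtColor(c['image'],cv2.COLOR_RGB2HSV)
    u,v=proj(c,W(p,(0,110,58)));m=((h[...,1]<50)&(h[...,2]>120)).astype(np.uint8)
    n,l,st,ce=cv2.connectedComponentsWithStats(m)
    print(f,u,v,[proj(c,W(p,(k,80,z))).round(1).tolist() for k in(22.5,-22.5) for z in (58,66)])
    x,y=int(u),int(v)
    for i in range(1,n):
        if st[i,4]>25 and abs(ce[i][0]-x)<50 and abs(ce[i][1]-y)<50:print(st[i],ce[i])
a=cv2.imread('pics/t6.png');s=cv2.imread('pics/s6.png')
f=lambda a:cv2.resize(a,(400,400),interpolation=cv2.INTER_CUBIC)
cv2.imwrite('pics/z8.png',np.hstack([f(a[150:230,260:340]),f(s[170:250,220:300])]))
E
```

```text
[0.5932 0.1352 0.0308] [-7.000e-04  6.849e-01  7.287e-01  7.000e-04] [ 0.1 -0.1 -1.2] 71.31469130516052
t6 294.7453265643028 189.13354066933138 [[302.2, 183.0], [302.4, 182.7], [302.8, 194.6], [303.0, 194.4]]
[252 165  66  78 938] [285.32089552 205.63326226]
[277 167  14  11  53] [283.32075472 171.58490566]
[329 176   7   8  51] [331.94117647 179.29411765]
[306 178  18  23 240] [313.73333333 188.99166667]
[296 182   8   7  33] [300.45454545 184.3030303 ]
[324 192  14   4  39] [330.05128205 193.84615385]
s6 272.5286989694217 212.61752472430004 [[273.1, 205.4], [273.1, 204.0], [282.1, 210.9], [282.1, 209.5]]
[265 189  38  32 439] [283.67653759 203.15261959]
[247 219  12  14  91] [252.9010989  225.87912088]
```

View pics/z8.png

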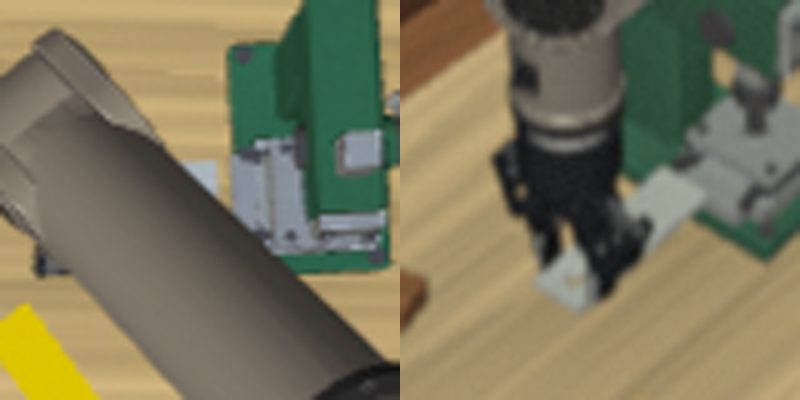

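The bar's plain end, at (302.9,182.2) in the top view, lines up with the shelf. I'll estimate the bar's pitch from the side-view corners.

Run:
```python
from h import *
from fit import W
p=[.60477,-.07665,.0588]
T=dict(np.load('pics/t6.npz'));S=dict(np.load('pics/s6.npz'))
print('mouth/shelf corners top',[proj(T,W(p,q)).round(1).tolist() for q in((33,65,45),(-33,65,45))],'seen',[232/5+260,152/5+150],[243/5+260,248/5+150])
s=lambda u,v:[(u-400+.5)/5-.5+220,(v+.5)/5-.5+170]
c,n=np.cos(p[2]),np.sin(p[2])
for nm,px,lx in(('tipL',s(668,165),22.5),('tipR',s(708,190),-22.5),('drL',s(537,284),22.5),('drR',s(581,313),-22.5)):
    o=-S['R'].T@S['t'];d=S['R'].T@np.linalg.inv(S['camera_matrix'])@[*px,1]
    o=o-[p[0],p[1],0];k=(lx/1000-(c*o[0]+n*o[1]))/(c*d[0]+n*d[1]);q=o+k*d
    print(nm,(-n*q[0]+c*q[1])*1000,q[2]*1000)
```

```text
mouth/shelf corners top [[305.7, 180.6], [306.6, 197.5]] seen [306.4, 180.4] [308.6, 199.6]
tipL 79.10797971149094 73.0163760457907
tipR 85.82299812615386 81.36942198755182
drL 229.10051567570204 67.23269984015955
drR 231.1717647245428 70.04806182273771
```

Emit:
{"op": "step_arm", "data": {"increments": [[[-0.3, 0, 0, 9, 0, 0, 0], [-0.3, 0, 0, 18, 0, 0, 0], [-0.3, 0, 0, 18, 0, 0, 0], [-0.3, -8, 0, 18, 0, 0, 0], [-0.3, -16, 0, 18, 0, 0, 0], [-0.3, -24, 0, 18, 0, 0, 0], [-0.3, -30, 0, 18, 0, 0, 0], [-0.3, -30, 0, 18, 0, 0, 0]]]}}

```text
t: 12.47
eef_pos: [0.5959, 0.0993, 0.0127]
tool_rot: [0.001, 0.687, 0.727, -0.001]
contact_force: [-0.2, -0.6, -2.2]
gripper_width: 0.496
grasp_force: 71.3
```

Emit:
{"op": "step_arm", "data": {"increments": [[[-0.3, 0, 0, 1, 0, 0, 0], [-0.3, 0, 0, 2, 0, 0, 0], [-0.3, 0, 0, 2, 0, 0, 0]]]}}

```text
t: 12.72
eef_pos: [0.5953, 0.1029, 0.0106]
tool_rot: [-0.0, 0.686, 0.728, 0.0]
contact_force: [1.1, -0.6, -1.6]
gripper_width: 0.494
grasp_force: 71.3
```

Emit:
{"op": "step_arm", "data": {"increments": [[[-0.3, 0, 0, 1, 0, 0, 0], [-0.3, 0, 0, 2, 0, 0, 0], [-0.3, 0, 0, 2, 0, 0, 0]]]}}

```text
t: 12.97
eef_pos: [0.5952, 0.1027, 0.0084]
tool_rot: [-0.0, 0.686, 0.728, -0.0]
contact_force: [0.4, -0.1, -2.3]
gripper_width: 0.492
grasp_force: 71.3
```

Emit:
{"op": "step_arm", "data": {"increments": [[[-0.3, 0, 0, 1, 0, 0, 0], [-0.3, 0, 0, 1.5, 0, 0, 0], [-0.3, 0, 0, 1.5, 0, 0, 0]]]}}

```text
t: 13.22
eef_pos: [0.5954, 0.1026, 0.0071]
tool_rot: [-0.0, 0.686, 0.728, 0.0]
contact_force: [-0.5, -0.2, -1.0]
gripper_width: 0.493
grasp_force: 71.4
```

Emit:
{"op": "step_arm", "data": {"increments": [[[-0.3, 0, 0, 1, 0, 0, 0], [-0.3, 0, 0, 1, 0, 0, 0], [-0.3, 0, 0, 1, 0, 0, 0]]]}}

```text
t: 13.47
eef_pos: [0.5955, 0.1026, 0.0062]
tool_rot: [0.0, 0.686, 0.728, 0.0]
contact_force: [0.8, 0.8, -0.1]
gripper_width: 0.499
grasp_force: 71.5
```

Emit:
{"op": "step_arm", "data": {"increments": [[[-0.3, 0, 0, 1, 0, 0, 0], [-0.3, 0, 0, 1, 0, 0, 0], [-0.3, 0, 0, 1, 0, 0, 0]]]}}

```text
t: 13.72
eef_pos: [0.5955, 0.1026, 0.0052]
tool_rot: [0.0, 0.686, 0.728, 0.0]
contact_force: [-0.0, 0.3, -0.8]
gripper_width: 0.499
grasp_force: 71.5
```

The tip is touching the shelf. I'll back up 1 mm and push in.

Emit:
{"op": "step_arm", "data": {"increments": [[[-0.3, 0, 0, -1, 0, 0, 0], [-0.3, -4, 0, -1, 0, 0, 0], [-0.3, -8, 0, -1, 0, 0, 0], [-0.3, -12, 0, -1, 0, 0, 0], [-0.3, -15, 0, -1, 0, 0, 0], [-0.3, -15, 0, -1, 0, 0, 0]]]}}

```text
t: 14.22
eef_pos: [0.5952, 0.0873, 0.0058]
tool_rot: [-0.001, 0.686, 0.727, -0.0]
contact_force: [-3.9, 2.1, 0.4]
gripper_width: 0.493
grasp_force: 71.5
```

Emit:
{"op": "step_arm", "data": {"increments": [[[-0.3, -3, 0, 0, 0, 0, 0], [-0.3, -6, 0, 0, 0, 0, 0], [-0.3, -9, 0, 0, 0, 0, 0], [-0.3, -10, 0, 0, 0, 0, 0], [-0.3, -10, 0, 0, 0, 0, 0]]]}}

```text
t: 14.63
eef_pos: [0.5955, 0.077, 0.0057]
tool_rot: [-0.001, 0.686, 0.727, -0.001]
contact_force: [-5.7, 2.0, 0.2]
gripper_width: 0.496
grasp_force: 71.6
```

Emit:
{"op": "step_arm", "data": {"increments": [[[-0.3, 0, -1, 0, 0, 0, 0], [-0.3, 0, -1.5, 0, 0, 0, 0], [-0.3, -4, -1.5, 0, 0, 0, 0], [-0.3, -8, -1.5, 0, 0, 0, 0], [-0.3, -10, -1.5, 0, 0, 0, 0], [-0.3, -10, -1.5, 0, 0, 0, 0]]]}}

```text
t: 15.13
eef_pos: [0.596, 0.0663, 0.006]
tool_rot: [0.0, 0.686, 0.727, -0.0]
contact_force: [-4.8, 0.8, 1.7]
gripper_width: 0.494
grasp_force: 71.6
```

Run:
```python
from h import *
o=bot.get_obs();print(o['contact_force'],o['torque'],o['eef_pos'])
```

```text
[-4.8175944   0.77471124  1.7206187 ] [ 0.11238784  0.7175791  -0.28829983] [0.59599356 0.06629587 0.00603835]
```

Emit:
{"op": "step_arm", "data": {"increments": [[[-0.3, 0, -1.5, 0, 0, 0, 0], [-0.3, -4, -1.5, 0, 0, 0, 0], [-0.3, -8, -1.5, 0, 0, 0, 0], [-0.3, -12, -1.5, 0, 0, 0, 0], [-0.3, -15, -1.5, 0, 0, 0, 0], [-0.3, -15, -1.5, 0, 0, 0, 0]]]}}

```text
t: 15.63
eef_pos: [0.5961, 0.0508, 0.0063]
tool_rot: [0.001, 0.686, 0.727, 0.0]
contact_force: [1.4, -1.5, 0.3]
gripper_width: 0.496
grasp_force: 71.6
```

Run:
```python
from h import *
o=bot.get_obs();print(o['contact_force'],o['torque'],o['eef_pos'])
```

```text
[ 1.37717824 -1.51828643  0.30999401] [-0.34304228 -0.13795041  0.04026237] [0.59610227 0.05084359 0.00627805]
```

Forces are near zero and the tip is at about y = -2 mm. About 33 mm remains.

Emit:
{"op": "step_arm", "data": {"increments": [[[-0.3, -4, 0, 0, 0, 0, 0], [-0.3, -8, 0, 0, 0, 0, 0], [-0.3, -12, 0, 0, 0, 0, 0], [-0.3, -16, 0, 0, 0, 0, 0], [-0.3, -20, 0, 0, 0, 0, 0], [-0.3, -22, 0, 0, 0, 0, 0], [-0.3, -22, 0, 0, 0, 0, 0]]]}}

```text
t: 16.22
eef_pos: [0.597, 0.0297, 0.0063]
tool_rot: [0.0, 0.686, 0.728, 0.0]
contact_force: [-0.0, 0.9, 4.1]
gripper_width: 0.495
grasp_force: 71.9
```

Emit:
{"op": "step_arm", "data": {"increments": [[[-0.3, -2, 0, 0, 0, 0, 0], [-0.3, -4, 0, 0, 0, 0, 0], [-0.3, -6, 0, 0, 0, 0, 0], [-0.3, -6, 0, 0, 0, 0, 0]]]}}

```text
t: 16.55
eef_pos: [0.5973, 0.0244, 0.0063]
tool_rot: [0.0, 0.686, 0.728, 0.0]
contact_force: [-1.1, 3.0, 5.4]
gripper_width: 0.497
grasp_force: 72.1
```

Emit:
{"op": "step_arm", "data": {"increments": [[[-0.3, 0, 0, -0.5, 0, 0, 0], [-0.3, -1, 0, -0.7, 0, 0, 0], [-0.3, -2, 0, -0.7, 0, 0, 0], [-0.3, -3, 0, -0.7, 0, 0, 0], [-0.3, -3, 0, -0.7, 0, 0, 0]]]}}

```text
t: 16.97
eef_pos: [0.5971, 0.021, 0.0067]
tool_rot: [0.0, 0.686, 0.728, -0.0]
contact_force: [0.1, 2.9, 4.0]
gripper_width: 0.495
grasp_force: 71.9
```

Emit:
{"op": "step_arm", "data": {"increments": [[[-0.3, -1, 0, 0, 0, 0, 0], [-0.3, -2, 0, 0, 0, 0, 0], [-0.3, -2, 0, 0, 0, 0, 0]]]}}

```text
t: 17.22
eef_pos: [0.5973, 0.0192, 0.0068]
tool_rot: [-0.0, 0.686, 0.728, -0.0]
contact_force: [0.2, 2.6, 3.7]
gripper_width: 0.495
grasp_force: 71.9
```

Emit:
{"op": "step_arm", "data": {"increments": [[[-0.3, -1, 0, 0, 0, 0, 0], [-0.3, -2, 0, 0, 0, 0, 0], [-0.3, -2, 0, 0, 0, 0, 0]]]}}

```text
t: 17.47
eef_pos: [0.5974, 0.0175, 0.0068]
tool_rot: [-0.0, 0.686, 0.728, 0.0]
contact_force: [-0.4, 3.6, 3.9]
gripper_width: 0.492
grasp_force: 72.0
```

Emit:
{"op": "step_arm", "data": {"increments": [[[-0.3, -1, 0, 0, 0, 0, 0], [-0.3, -2, 0, 0, 0, 0, 0], [-0.3, -2, 0, 0, 0, 0, 0]]]}}

```text
t: 17.72
eef_pos: [0.5975, 0.0176, 0.0069]
tool_rot: [-0.001, 0.685, 0.728, 0.001]
contact_force: [-0.9, 7.7, 2.3]
gripper_width: 0.496
grasp_force: 71.9
```

Emit:
{"op": "step_arm", "data": {"increments": [[[-0.3, -1, 0, 0, 0, 0, 0], [-0.3, -2, 0, 0, 0, 0, 0], [-0.3, -2, 0, 0, 0, 0, 0]]]}}

```text
t: 17.97
eef_pos: [0.5974, 0.0177, 0.0069]
tool_rot: [-0.002, 0.685, 0.729, 0.002]
contact_force: [-0.7, 11.4, 3.2]
gripper_width: 0.497
grasp_force: 71.8
```

```bash
python3 look.py 7
python3 - <<'E'
from h import *
from fit import W
p=[.60477,-.07665,.0588]
S=dict(np.load('pics/s7.npz'));im=S['image']
# drilled end: predicted corners (home) vs off by 5
for yy in(115,120,125):print(yy,[proj(S,W(p,(x,yy,53))).round(1).tolist() for x in(22.5,0,-22.5)])
a=proj(S,W(p,(0,100,53)));b=proj(S,W(p,(0,150,53)))
h=cv2.cvtColor(im,cv2.COLOR_RGB2HSV)
for k in range(0,45,2):
    yy=98+k;u=proj(S,W(p,(-6,yy,53)));w=proj(S,W(p,(10,yy,53)))
    print(yy,[h[int(round(q[1])),int(round(q[0]))].tolist() for q in(u,w)],end=' ')
E
```

```text
[0.5974 0.0176 0.0069] [-0.0016  0.685   0.7286  0.0018] [-1.1 10.3  3.4] 71.75968050956726
115 [[267.2, 211.5], [271.7, 214.3], [276.2, 217.1]]
120 [[266.3, 212.2], [270.8, 215.0], [275.4, 217.8]]
125 [[265.5, 213.0], [270.0, 215.8], [274.5, 218.6]]
98 [[25, 36, 161], [48, 15, 173]] 100 [[22, 52, 166], [48, 18, 171]] 102 [[22, 52, 166], [48, 18, 171]] 104 [[22, 52, 166], [48, 18, 171]] 106 [[41, 22, 166], [45, 18, 170]] 108 [[41, 22, 166], [45, 18, 170]] 110 [[41, 22, 166], [45, 18, 170]] 112 [[48, 16, 162], [48, 16, 162]] 114 [[48, 16, 162], [48, 16, 162]] 116 [[48, 16, 162], [48, 16, 162]] 118 [[42, 21, 160], [48, 16, 159]] 120 [[24, 35, 153], [25, 32, 152]] 122 [[24, 35, 153], [21, 53, 158]] 124 [[22, 59, 159], [21, 53, 158]] 126 [[21, 87, 168], [20, 87, 165]] 128 [[21, 87, 168], [20, 94, 171]] 130 [[20, 91, 174], [20, 94, 171]] 132 [[21, 96, 170], [20, 96, 170]] 134 [[21, 96, 170], [20, 94, 171]] 136 [[20, 96, 173], [20, 94, 171]] 138 [[20, 96, 173], [20, 94, 171]] 140 [[20, 92, 167], [20, 93, 170]] 142 [[21, 93, 167], [20, 93, 170]]
```

Home: the bar stopped dead with 11 N of push, and its outer end is at the expected place. I'll ease off, release and rise.

Emit:
{"op": "step_arm", "data": {"increments": [[[-0.3, 3, 0, 0, 0, 0, 0], [-0.3, 3, 0, 0, 0, 0, 0], [0.1, 3, 0, 0, 0, 0, 0], [0.3, 3, 0, 0, 0, 0, 0], [0.4, 3, 0, 0, 0, 0, 0], [0.4, 3, 0, 0, 0, 0, 0], [0.4, 3, 0, 0, 0, 0, 0]]], "force": 30}}

```text
t: 18.65
eef_pos: [0.5973, 0.0153, 0.0065]
tool_rot: [0.0, 0.686, 0.727, -0.001]
contact_force: [-0.0, -0.7, -0.1]
gripper_width: 0.704
grasp_force: 0.0
```

Emit:
{"op": "step_arm", "data": {"increments": [[[0.4, 0, 0, -4, 0, 0, 0], [0.4, 0, 0, -15, 0, 0, 0], [0.4, 0, 0, -40, 0, 0, 0], [0.4, 0, 0, -80, 0, 0, 0], [0.4, 0, 0, -120, 0, 0, 0], [0.4, 0, 0, -160, 0, 0, 0], [0.4, 0, 0, -200, 0, 0, 0], [0.4, 0, 0, -240, 0, 0, 0], [0.4, 0, 0, -280, 0, 0, 0], [0.4, 0, 0, -315, 0, 0, 0]]]}}

```text
t: 19.48
eef_pos: [0.5973, 0.0168, 0.3261]
tool_rot: [0.001, 0.686, 0.728, 0.001]
contact_force: [-0.2, 0.7, 0.6]
gripper_width: 0.698
grasp_force: 0.0
```

```bash
python3 look.py 8; python3 go.py .5199 -.1317 .32 -86.6;  python3 - <<'E'
from h import *
from fit import W
p=[.60477,-.07665,.0588]
T=dict(np.load('pics/t8.npz'));S=dict(np.load('pics/s8.npz'))
for c,f in((T,'t8'),(S,'s8')):
    h=cv2.cvtColor(c['image'],cv2.COLOR_RGB2HSV)
    u,v=proj(c,W(p,(-88,-50,291)));x,y=int(u),int(v);m=(h[y-12:y+13,x-12:x+13,2]<45).astype(np.uint8)
    n,l,st,ce=cv2.connectedComponentsWithStats(m);i=1+st[1:,4].argmax();print(f,u,v,st[i],ce[i]+[x-12,y-12])
print([W(p,(18-150*np.cos(a),-50,185+150*np.sin(a))).round(4).tolist() for a in np.radians([45,30,15,0,-10,-13])])
S=S;h=cv2.cvtColor(S['image'],cv2.COLOR_RGB2HSV)
for yy in range(100,140,3):
    print(yy,[h[tuple(np.round(proj(S,W(p,(x,yy,53)))[::-1]).astype(int))][1] for x in(-15,-8,8,15)],end=' ')
E
```

```text
[0.6004 0.0178 0.33  ] [0.0042 0.6857 0.7279 0.0045] [-0.2  0.6 -0.6] 0.0
[-144.5  -89.4    8.9] [ 0.56 -0.55 90.02]Traceback (most recent call last):
  File "<stdin>", line 8, in <module>
ValueError: attempt to get argmax of an empty sequence
```

Run:
```python
from h import *
from fit import W
p=[.60477,-.07665,.0588]
print([W(p,(18-150*np.cos(a),-50,185+150*np.sin(a))).round(4).tolist() for a in np.radians([45,30,15,0,-10,-13])])
S=dict(np.load('pics/s8.npz'));h=cv2.cvtColor(S['image'],cv2.COLOR_RGB2HSV)
for yy in range(100,140,3):
    print(yy,[int(h[tuple(np.round(proj(S,W(p,(x,yy,53)))[::-1]).astype(int))][1]) for x in(-15,-8,8,15)],end=' ')
m=((h[...,1]<60)&(h[...,2]>110)).astype(np.uint8)
x,y=proj(S,W(p,(0,95,53))).astype(int);n,l,st,ce=cv2.connectedComponentsWithStats(m);print(st[l[y,x]])
print([proj(S,W(p,(k,115,53))).round(1).tolist() for k in(22.5,-22.5)],proj(S,W(p,(-22.5,115,45))))
```

```text
[[0.5198, -0.1317, 0.2911], [0.496, -0.1331, 0.26], [0.481, -0.134, 0.2238], [0.4759, -0.1343, 0.185], [0.4782, -0.1342, 0.159], [0.4798, -0.1341, 0.1513]]
100 [15, 41, 15, 18] 103 [15, 53, 17, 17] 106 [17, 25, 17, 20] 109 [17, 19, 15, 20] 112 [16, 17, 17, 17] 115 [16, 14, 13, 17] 118 [29, 20, 18, 34] 121 [29, 42, 33, 34] 124 [53, 77, 71, 86] 127 [86, 90, 84, 86] 130 [94, 94, 95, 94] 133 [94, 95, 95, 94] 136 [93, 95, 95, 92] 139 [93, 94, 94, 92] [268 189  39  30 491]
[[267.2, 211.5], [276.2, 217.1]] [276.2483156  218.48674639]
```

Emit:
{"op": "step_arm", "data": {"increments": [[[0.4, -20, -10, 5, 0, 0, 7], [0.4, -40, -25, 5, 0, 0, 14], [0.4, -70, -43, 5, 0, 0, 21], [0.4, -100, -62, 5, 0, 0, 28], [0.4, -130, -80, 5, 0, 0, 35], [0.4, -144, -89, 5, 0, 0, 42], [0.4, -144, -89, 5, 0, 0, 49], [0.4, -144, -89, 5, 0, 0, 56], [0.4, -144, -89, 5, 0, 0, 63], [0.4, -144, -89, 5, 0, 0, 70]]]}}

```text
t: 20.42
eef_pos: [0.5168, -0.1325, 0.3173]
tool_rot: [0.0, 0.98, 0.2, 0.0]
contact_force: [-0.2, 0.4, 0.5]
gripper_width: 0.702
grasp_force: 0.0
```

```bash
python3 go.py .5199 -.1317 .32 -86.6; python3 -c "
from h import *;print(bot.get_obs()['q'])"
```

```text
[ 3.2  0.5 -2.7] [ 1.000e-02 -2.000e-02  1.966e+01]
[ 0.54119247  0.17862083 -0.46817314  1.70006717  0.08379038  1.28240861
 -1.11269937]
```

Next: finish the turn, then lower over the knob with the fingers open and watch the force.

Emit:
{"op": "step_arm", "data": {"increments": [[[0.5, 3, 0, 0, 0, 0, 7], [0.5, 3, 0, 0, 0, 0, 14], [0.5, 3, 0, 0, 0, 0, 20], [0.5, 3, 0, 0, 0, 0, 20]]]}}

```text
t: 20.75
eef_pos: [0.5196, -0.131, 0.3172]
tool_rot: [0.0, 1.0, 0.028, 0.0]
contact_force: [-0.7, 0.3, 0.5]
gripper_width: 0.752
grasp_force: 0.0
```

Emit:
{"op": "step_arm", "data": {"increments": [[[0.5, 0, 0, 15, 0, 0, 0], [0.5, 0, 0, 30, 0, 0, 0], [0.5, 0, 0, 45, 0, 0, 0], [0.5, 0, 0, 58, 0, 0, 0], [0.5, 0, 0, 68, 0, 0, 0], [0.5, 0, 0, 75, 0, 0, 0], [0.5, 0, 0, 75, 0, 0, 0]]]}}

```text
t: 21.33
eef_pos: [0.5191, -0.1313, 0.2406]
tool_rot: [-0.0, 1.0, 0.03, -0.001]
contact_force: [0.3, -0.3, 0.5]
gripper_width: 0.75
grasp_force: 0.0
```

```bash
python3 go.py .5199 -.1317 .239 -86.6; python3 look.py 9
```

```text
[0.8 0.4 1.6] [-0.04  0.12  0.09]
[ 0.5202 -0.1314  0.2422] [0.000e+00 9.995e-01 3.010e-02 2.000e-04] [0.3 0.6 0.8] 0.0
```

Emit:
{"op": "step_arm", "data": {"increments": [[[0.5, 0, 0, 6, 0, 0, 0], [0.3, 0, 0, 6, 0, 0, 0], [0.1, 0, 0, 6, 0, 0, 0], [-0.1, 0, 0, 6, 0, 0, 0], [-0.3, 0, 0, 6, 0, 0, 0], [-0.5, 0, 0, 6, 0, 0, 0], [-0.6, 0, 0, 6, 0, 0, 0], [-0.6, 0, 0, 6, 0, 0, 0]]], "force": 40}}

```text
t: 22.1
eef_pos: [0.5201, -0.1309, 0.2364]
tool_rot: [-0.0, 1.0, 0.03, 0.0]
contact_force: [-2.8, 2.9, 6.2]
gripper_width: 0.372
grasp_force: 39.5
```

The knob is gripped. I'll pull it along its arc.

Emit:
{"op": "step_arm", "data": {"increments": [[[-0.6, -4, 0, 5, 0, 0, 0], [-0.6, -9, 0, 10, 0, 0, 0], [-0.6, -17, 0, 20, 0, 0, 0], [-0.6, -24, 0, 31, 0, 0, 0], [-0.6, -30, 0, 43, 0, 0, 0], [-0.6, -35, 0, 55, 0, 0, 0], [-0.6, -39, 0, 67, 0, 0, 0], [-0.6, -42, 0, 80, 0, 0, 0], [-0.6, -42, 0, 80, 0, 0, 0]]], "force": 60}}

```text
t: 22.85
eef_pos: [0.478, -0.1336, 0.155]
tool_rot: [0.0, 1.0, 0.03, 0.0]
contact_force: [-1.8, 1.4, 8.0]
gripper_width: 0.367
grasp_force: 63.9
```

Emit:
{"op": "step_arm", "data": {"increments": [[[-0.6, -1.5, 0, 13, 0, 0, 0], [-0.6, -2, 0, 26, 0, 0, 0], [-0.6, -1.5, 0, 39, 0, 0, 0], [-0.6, -0.5, 0, 48, 0, 0, 0], [-0.6, 0, 0, 52, 0, 0, 0], [-0.6, 0, 0, 52, 0, 0, 0]]]}}

```text
t: 23.35
eef_pos: [0.48, -0.1335, 0.1045]
tool_rot: [0.0, 1.0, 0.031, 0.001]
contact_force: [-0.3, 1.7, 9.6]
gripper_width: 0.367
grasp_force: 68.3
```

Emit:
{"op": "step_arm", "data": {"increments": [[[-0.6, 0.5, 0, 2, 0, 0, 0], [-0.6, 1, 0, 4, 0, 0, 0], [-0.6, 1, 0, 5, 0, 0, 0], [-0.6, 1, 0, 5, 0, 0, 0]]]}}

```text
t: 23.68
eef_pos: [0.4814, -0.1335, 0.1003]
tool_rot: [-0.0, 1.0, 0.029, 0.002]
contact_force: [-0.1, 4.5, 9.5]
gripper_width: 0.365
grasp_force: 68.6
```

Emit:
{"op": "step_arm", "data": {"increments": [[[-0.6, 0.5, 0, 2, 0, 0, 0], [-0.6, 1, 0, 4, 0, 0, 0], [-0.6, 1, 0, 5, 0, 0, 0], [-0.6, 1, 0, 5, 0, 0, 0]]]}}

```text
t: 24.02
eef_pos: [0.4837, -0.1333, 0.0961]
tool_rot: [0.0, 1.0, 0.029, 0.003]
contact_force: [0.4, 3.7, 12.2]
gripper_width: 0.365
grasp_force: 68.4
```

```bash
python3 look.py 10
python3 - <<'E'
from h import *
o=bot.get_obs();print(o['torque'],o['gripper_width'])
E
```

```text
[ 0.4836 -0.1334  0.0961] [0.     0.9996 0.0289 0.0032] [ 0.8  4.5 12. ] 68.39836478233337
[ 0.55709328 -0.4259499  -0.81136688] 0.3621754820906362
```

Emit:
{"op": "step_arm", "data": {"increments": [[[-0.6, 0.5, 0, 2, 0, 0, 0], [-0.6, 1, 0, 4, 0, 0, 0], [-0.6, 1, 0, 5, 0, 0, 0], [-0.6, 1, 0, 5, 0, 0, 0]]]}}

```text
t: 24.45
eef_pos: [0.4863, -0.1332, 0.0941]
tool_rot: [0.001, 1.0, 0.031, 0.005]
contact_force: [-6.7, 4.4, 38.9]
gripper_width: 0.366
grasp_force: 63.8
```

The hard stop is reached, with force jumping to 39 N. I'll ride the knob back up its arc and release at the top.

Emit:
{"op": "step_arm", "data": {"increments": [[[-0.6, -1, 0, -6, 0, 0, 0], [-0.6, -3, 0, -15, 0, 0, 0], [-0.6, -4, 0, -28, 0, 0, 0], [-0.6, -5, 0, -41, 0, 0, 0], [-0.6, -4, 0, -54, 0, 0, 0], [-0.6, -3, 0, -67, 0, 0, 0], [-0.6, 0, 0, -80, 0, 0, 0], [-0.6, 4, 0, -92, 0, 0, 0], [-0.6, 9, 0, -104, 0, 0, 0], [-0.6, 9, 0, -104, 0, 0, 0]]]}}

```text
t: 25.28
eef_pos: [0.4851, -0.1331, 0.1944]
tool_rot: [0.0, 1.0, 0.029, -0.005]
contact_force: [-22.0, 3.1, 16.2]
gripper_width: 0.368
grasp_force: 60.3
```

Emit:
{"op": "step_arm", "data": {"increments": [[[-0.6, 3, 0, -6, 0, 0, 0], [-0.6, 6, 0, -12, 0, 0, 0], [-0.6, 13, 0, -23, 0, 0, 0], [-0.6, 21, 0, -33, 0, 0, 0], [-0.6, 28, 0, -40, 0, 0, 0], [-0.6, 28, 0, -40, 0, 0, 0]]], "force": 40}}

```text
t: 25.78
eef_pos: [0.5075, -0.1314, 0.2275]
tool_rot: [-0.002, 1.0, 0.029, -0.012]
contact_force: [-21.3, 1.9, -6.8]
gripper_width: 0.362
grasp_force: 55.5
```

Emit:
{"op": "step_arm", "data": {"increments": [[[-0.2, -2, 0, 0, 0, 0, 0], [0.2, -2, 0, 0, 0, 0, 0], [0.5, -2, 0, 0, 0, 0, 0], [0.5, -2, 0, 0, 0, 0, 0], [0.5, -2, 0, 0, 0, 0, 0], [0.5, -2, 0, 0, 0, 0, 0]]]}}

```text
t: 26.28
eef_pos: [0.5165, -0.1318, 0.2333]
tool_rot: [0.0, 1.0, 0.03, 0.001]
contact_force: [0.6, -0.5, 0.8]
gripper_width: 0.751
grasp_force: 0.0
```

Emit:
{"op": "step_arm", "data": {"increments": [[[0.6, 0, 0, -10, 0, 0, 0], [0.6, 0, 0, -30, 0, 0, 0], [0.6, 0, 0, -60, 0, 0, 0], [0.6, 0, 0, -90, 0, 0, 0], [0.6, 0, 0, -120, 0, 0, 0], [0.6, -40, 0, -130, 0, 0, 0], [0.6, -70, 0, -130, 0, 0, 0], [0.6, -70, 0, -130, 0, 0, 0]]]}}

```text
t: 26.95
eef_pos: [0.4426, -0.1367, 0.3651]
tool_rot: [0.001, 1.0, 0.028, 0.001]
contact_force: [0.3, 0.4, -1.1]
gripper_width: 0.8
grasp_force: 0.0
```

Emit:
{"op": "step_arm", "data": {"increments": [[[0.6, 0, 40, 0, 0, 0, 0], [0.6, 0, 80, 0, 0, 0, 0], [0.6, 0, 120, 0, 0, 0, 0], [0.6, 0, 160, 0, 0, 0, 0], [0.6, 0, 200, 0, 0, 0, 0], [0.6, 0, 240, 0, 0, 0, 0], [0.6, 0, 280, 0, 0, 0, 0], [0.6, 0, 300, 0, 0, 0, 0], [0.6, 0, 300, 0, 0, 0, 0]]]}}

```text
t: 27.7
eef_pos: [0.4619, -0.4411, 0.3619]
tool_rot: [0.001, 1.0, 0.026, -0.001]
contact_force: [-0.1, -0.2, -0.4]
gripper_width: 0.801
grasp_force: 0.0
```

```bash
python3 look.py 11
python3 - <<'E'
from h import *
from fit import W
p=[.60477,-.07665,.0588]
def ball(c,u,v):
    im=c['image'].max(2);x,y=int(u),int(v);m=(im[y-14:y+15,x-14:x+15]<45).astype(np.uint8)
    n,l,st,ce=cv2.connectedComponentsWithStats(m);return [(st[i,4],(ce[i]+[x-14,y-14]).round(1)) for i in range(1,n) if st[i,4]>15]
for n in('top','side'):
  for k in('0','11'):
    c=dict(np.load(f'pics/{n[0]+k if k!="0" else n+k}.npz'));u,v=proj(c,W(p,(-88,-50,291)));print(n,k,ball(c,u,v))
    m=(cv2.cvtColor(c['image'],cv2.COLOR_RGB2HSV)[...,1]<60)
    if k!='0':
        # bar hole and end along profile in this view
        for yy in range(85,140,3): print(yy,[int(cv2.cvtColor(c['image'],cv2.COLOR_RGB2HSV)[tuple(np.round(proj(c,W(p,(x,yy,53)))[::-1]).astype(int))][1]) for x in(-15,-8,0,8,15)],end=' ')
        d=cv2.absdiff(c['image'],np.load(f'pics/{n}0.npz')['image']).max(2)>40
        _,_,st,_=cv2.connectedComponentsWithStats(d.astype(np.uint8));print([s.tolist() for s in st[1:] if s[4]>12])
E
```

```text
[ 0.4639 -0.4356  0.3627] [-4.000e-04  9.996e-01  2.910e-02  0.000e+00] [ 0.   1.2 -0.1] 0.0
top 0 [(np.int32(68), array([349.7, 205.4]))]
top 11 [(np.int32(69), array([349.7, 205.4]))]
85 [25, 23, 19, 23, 23] 88 [25, 16, 36, 23, 26] 91 [25, 16, 36, 20, 25] 94 [25, 17, 102, 20, 25] 97 [24, 13, 102, 17, 25] 100 [25, 22, 71, 24, 25] 103 [25, 22, 20, 24, 24] 106 [24, 24, 20, 24, 24] 109 [25, 25, 24, 24, 25] 112 [9, 13, 10, 16, 18] 115 [9, 60, 52, 35, 35] 118 [76, 60, 52, 35, 102] 121 [102, 102, 103, 104, 102] 124 [102, 102, 101, 101, 103] 127 [102, 102, 102, 102, 101] 130 [102, 102, 102, 102, 102] 133 [102, 104, 102, 102, 102] 136 [103, 103, 102, 103, 104] 139 [103, 100, 103, 103, 103] [[294, 184, 13, 12, 137], [204, 188, 40, 21, 409], [347, 189, 213, 186, 9268], [530, 285, 6, 6, 19], [544, 287, 16, 12, 142], [538, 288, 5, 4, 18], [537, 294, 6, 7, 32], [543, 299, 17, 15, 151], [526, 319, 6, 7, 35], [533, 320, 6, 7, 33], [518, 327, 6, 7, 33], [525, 328, 5, 7, 33], [532, 329, 5, 7, 31], [510, 334, 6, 7, 32], [517, 336, 6, 7, 33], [524, 337, 5, 7, 31], [420, 338, 117, 82, 3785], [299, 342,
[... 788 characters left out ...]
, 34] 124 [53, 74, 81, 69, 88] 127 [85, 89, 81, 86, 88] 130 [92, 94, 93, 97, 95] 133 [94, 94, 93, 94, 95] 136 [94, 94, 94, 94, 93] 139 [93, 93, 94, 93, 93] [[378, 0, 48, 102, 2573], [422, 7, 49, 104, 2278], [451, 41, 5, 6, 19], [475, 47, 11, 4, 20], [488, 49, 25, 70, 407], [485, 54, 7, 26, 48], [465, 87, 23, 24, 173], [416, 108, 53, 130, 998], [438, 111, 9, 26, 112], [470, 113, 22, 64, 541], [440, 179, 35, 40, 244], [440, 203, 15, 6, 54], [270, 207, 13, 11, 94], [431, 217, 7, 26, 37], [408, 231, 7, 3, 15], [397, 234, 10, 36, 129], [400, 243, 11, 42, 230], [433, 245, 9, 3, 20], [439, 251, 8, 31, 65], [445, 250, 10, 35, 93], [213, 255, 27, 32, 160], [426, 256, 11, 4, 23], [434, 278, 3, 8, 14]]
```

The knob is back at its exact rest pixels, (349.7,205.4) in the top view and (319.9,154.8) in the side view. The bar's hole and outer end are at the home positions, and nothing else on the bench changed.

```bash
python3 -c "
from station import bot;print(bot.hand_in())"
```

```text
the job is handed in; nothing more can be done
None
```

I pushed the long drilled blank home against the back stop, pulled the lever to its hard stop and guided it back up to rest, then let go and handed the job in at about 28 s; I never saw the mark itself, and the verdict isn't shown.

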